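Slide the locked filter carriage home to the test port

ROBOT

A 7-joint arm with a two-finger parallel gripper is mounted at the origin on the work surface. World frame = base frame: x ahead of the robot, y to its left, z up, the work surface at z = 0. Lengths are in m, angles in rad, forces in N, time in s.
With the tool pointing down it reaches from about 0.4 to 0.85 m from the base axis. Payload 10.4 kg.
Tool frame: the origin (TCP) lies on the mounting face of the last link; the fingertips stand r.tips_ahead ahead of it and the grasp point (between the pads) lies 164 mm ahead of it (r.tips_ahead is the distance from the TCP to the fingertips, in m); z points along the fingers, y is the line along which they close (so a half turn about z gives the same grasp; the last joint's range is limited). The gripper opens to 87 mm and grips with 3 to 60 N. Pads are 19 mm wide; open, the fingers measure 117 mm over their backs; the gripper's body (75 mm by 190 mm) begins 51 mm behind the grasp point.
Start: joints at [-1.266, 0.332, -0.065, 1.46, 0.022, 1.35, -0.088], TCP at [0.201, 0.592, 0.405] pointing down, gripper open.
Joint ranges: [-2.6, 2.6], [-0.5, 2.12], [-1.47, 1.34], [0.16, 2.42], [-1.27, 4.41], [0.06, 2.06], [-2.6, 2.6]. Speed limits (rad/s): [2.22, 2.22, 2.79, 2.79, 3.14, 3.14, 3.14].

INTERFACE

Orientations are given as a unit quaternion [x, y, z, w].
In Python, from bench import telemetry, imaging, job, r gives the robot as it stands.
- The arm moves only by the tool move_arm, never from a script. Its argument "steps" is a list of rows, each an object of numbers: "dx", "dy", "dz": the shift along the tool's x, y, z in cm; "spin": the turn about the tool's z in rad. In form: [{"dx": .., "dy": .., "dz": .., "spin": ..}, ...]. A call has 1 to 12 rows; each row shifts and turns the commanded pose from where the row before left it, along the tool's axes as they then stand; what a row does not reach is not made up. A row lasts 1/10 s, in which the tool goes at most 50 mm and 8.59 degrees, less where a joint would pass 70% of its speed; a pose out of reach is approached as far as the arm can. A call with a gripper value outside its range is refused whole. "claw" is the finger opening in cm, from 0 to 8.7, set as the call begins (left out, the last holds). The fingers move at their own pace and stop on an object; "squeeze" is the grip in N (left out, the last holds). Time passes only in rows, so rows that do not move let the fingers close. It gives the time, the measured TCP pose, the force, the opening and the grip force at its end, in the units of the state.
- telemetry.read_state(): the state, without advancing time (a new reading comes with each control period).
- imaging.camera(name): name is "scene" or "top" or "wrist"; returns a dict with "img" (480x640x3 uint8, red, green, blue), "camera_matrix" (3x3 intrinsics, pixels), "R" (3x3) and "t" (3): a world point X has camera coordinates R X + t. Camera axes: x right, y down, z forward; pixel columns grow to the right and rows downward; lengths in m; the calibration is good to about 2 mm. A picture is of the moment at which its call begins. There is no depth.
- job.close_job(): hands the job in; it is judged then, once.
The state is a dict: "time": time; "joint_positions": joint angles; "joint_vel": joint speeds; "joint_torque": joint torques, N m; "ee_pos": TCP position; "eef_rot": TCP orientation; "ft_force": force on the tool from outside, world axes, zero at the start; "torque": the same for the moment, N m; "width": finger opening in m; "grip_force": force on a finger pad.
Only numpy, scipy, OpenCV 4.12 (cv2) and the standard library are available. Lean on these libraries where they do the work, as an engineer would, in place of code of your own. Each camera call takes 0.05 s, during which the arm holds its last target. There are 200 camera calls.

TASK

Press the orange lock button on the carriage down with the fingertips and, keeping it held down the whole way, push the carriage along its rail until the filter is fully up against the blue test port. Then let the button spring back up so that the carriage is locked there, and move the hand clear. Nothing needs gripping or lifting; leave the spare filter, the jar and the tray where they are.

Things in the scene. Friction and masses are not known exactly. Their poses are not given: they have to be found in the camera images.
- rail: Aluminium slide rail fixed to the bench at any heading, 60 mm wide, 30 mm high. Origin on the bench under its centre line; x across the rail, y along it towards the blue port block, z up. It runs from y = -128 mm (black end cap to -136, 44 mm high) to y = +202 mm; the blue port block (the end stop, 80 mm wide, 105 mm high) fills y = 155 to 200 mm, with a brass stub to y = 230 mm.
- port_face (a point): Centre of the blue port block's face that the filter comes up against, 83 mm above the bench; axes as the rail's.
- carriage (a joint): Carriage position along the rail in m, growing towards the blue port (rail +y): 0 far from the port, 0.150 with the filter against the port (hard stop). Starts at 0 to about 0.07. With the button up a pin between fine teeth (8 mm pitch) locks it, with up to 4 mm of play; with the button down it slides with about 2 to 4 N. At the hard stop the pin finds a gap.
- filter_face (a point): Centre of the pink front face of the filter on the carriage, 83 mm above the bench; axes as the rail's. The carriage is a black block 90 mm wide and 110 mm long, deck 51 mm above the bench. The white filter (56 mm diameter, top 111 mm above the bench) is fixed to the port side of a grey upright plate.
- push_plate (a point): Centre of the button-side face of the grey upright plate that stands across the carriage deck between button and filter, 80 mm above the bench: 80 mm wide, 10 mm thick, top 108 mm above the bench. It is part of the carriage; a fingertip on the button can push the carriage along by it. Axes as the rail's.
- lock_button (a joint): Travel of the orange lock button in m: 0 up (carriage locked), 0.006 fully down (carriage free from about 0.004 on). It is pushed straight down and springs back: about 4 N to start, 8 N fully down, then a hard stop.
- button_top (a point): Centre of the top of the orange button on the carriage: 46 mm across the rail by 52 mm along it, top 64 mm above the bench when up, 58 mm when down. Axes as the rail's (y to the port). The grey plate's face is 29 mm from this centre towards the port; nothing stands on the other three sides. A finger pressing the button can also drag the carriage by friction.
- spare_filter: Loose spare filter, white with a pink top, 56 mm diameter, 35 mm high, standing beside the rail; origin at the centre of its underside. To be left alone.
- jar: Loose amber jar with a blue cap, 48 mm diameter, 58 mm high, beside the rail; origin at the centre of its underside. To be left alone.
- parts_tray: Loose open steel tray, 75 by 110 mm, 22 mm high, beside the rail; origin at the centre of its underside. To be left alone.

How it is judged:
On the way, in this order (a step that is already met when the one before it is completed fails the run):
1. the lock button is held down before the carriage has gone far (still 50 mm or more short of the port) (value of joint lock_button above 0.0035 m and value of joint carriage below 0.1 m), for 0.1 s.
2. the carriage is against the port with the button still held down (value of joint lock_button above 0.002 m and value of joint carriage above 0.147 m), for 0.1 s.
At the end, for the whole second after the job is handed in: The carriage stands within 3 mm of its end stop at the port, at rest, the lock button is back up (within 1 mm), and the spare filter, jar and tray are within 15 mm of where they stood (value of joint carriage above 0.147 m and velocity of joint carriage between -0.005 and 0.005 m/s and value of joint lock_button below 0.001 m and distance of each of spare_filter, jar, parts_tray from where it was at the start of the episode below 0.015 m); the robot touches nothing.
It fails at once if the button is let up while the carriage is half way along (value of joint lock_button below 0.002 m and value of joint carriage between 0.085 and 0.14 m).
It fails at once if the spare filter, the jar or the tray is lifted, carried or shoved (moved more than 15 mm) (distance of any of spare_filter, jar, parts_tray from where it was at the start of the episode above 0.015 m).
It also fails if it takes over 42 s, if anything falls off the work surface, if the arm or the gripper's body presses on something with over 40 N, if the wrist force passes 120 N, or if a joint passes its speed limit or range.

## Working session

There is one attempt and no reset: what is moved stays moved. The work goes in short steps, Python scripts to look and compute and a tool call to move; the robot and the scene stay as the last step left them, time stands still between calls to the robot, and variables do not carry over. Pictures are saved under pics/ and viewed, at most 10 in all, crops included, and the job is handed in when it is done.

Besides the shell and the picture viewer there is one more tool, called after ">>>" by a JSON object that holds its "fn" and its "kwargs". move_arm: Moves the arm, as the interface text tells. Its arguments: {"type":"object","properties":{"steps":{"type":"array","items":{"type":"object","properties":{"dx":{"type":"number"},"dy":{"type":"number"},"dz":{"type":"number"},"spin":{"type":"number"}}}},"claw":{"type":"number"},"squeeze":{"type":"number"}},"required":["steps"]}

```bash
mkdir -p pics
python3 - <<'E'
from bench import telemetry, imaging, job, r
import cv2,json
s=telemetry.read_state();print(s['time'],s['ee_pos'],s['eef_rot'],s['ft_force'],s['width'],r.tips_ahead)
for n in('scene','top'):
    c=imaging.camera(n);cv2.imwrite(f'pics/{n}0.png',c['img'][...,::-1])
    print(n,c['camera_matrix'].tolist(),c['R'].tolist(),c['t'].tolist())
E
```

```text
0.0 [0.20117041 0.59160735 0.40396565] [ 1.63150409e-01  9.86600961e-01 -6.93313064e-04 -8.05324825e-05] [-0.39195537 -0.35036787 -0.18434481] 0.08686165855009899 0.1822
scene [[525.3460215921374, 0.0, 311.6421606494205], [0.0, 525.3460215921374, 235.05317151852387], [0.0, 0.0, 1.0]] [[0.639174220984295, 0.7688178642299066, 0.019375419223457382], [0.5763306499186668, -0.46216020537954644, -0.6739813992447141], [-0.509214392170377, 0.44195818377364704, -0.7384941886041166]] [-0.3817803518954732, -0.23410838757005575, 1.3054929834212756]
top [[483.24792605914894, 0.0, 310.6442642954923], [0.0, 483.24792605914894, 233.33456778284378], [0.0, 0.0, 1.0]] [[-0.003855673055539734, -0.9997493186350512, -0.022055241418756914], [-0.9804943137534651, 0.008113705754006438, -0.19637990853460355], [0.19650962949028894, 0.020867862077564834, -0.9802798058972251]] [0.039969990659729095, 0.5827798738720219, 0.7389971512652128]
```

View pics/top0.png

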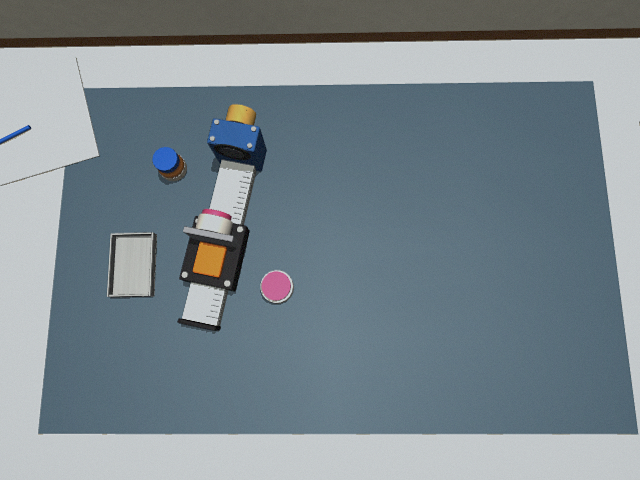

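View pics/scene0.png

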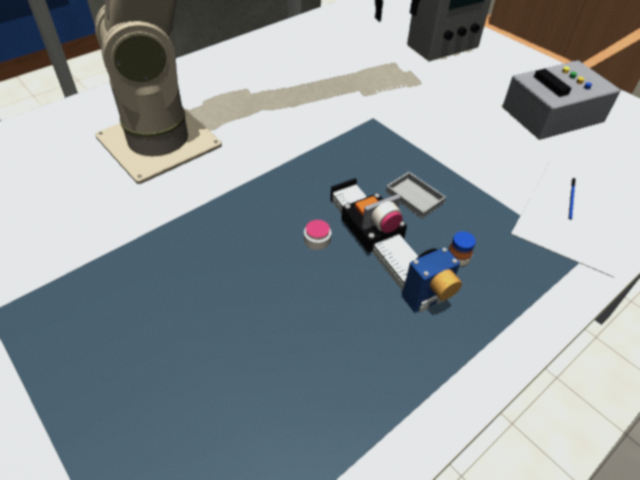

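The top view shows the carriage at about (215,255), with the orange button at about (209,259). The blue port is at (236,137), the spare filter at (277,286), the jar at (167,162) and the tray at (131,265). I'll enlarge this area.

Run:
```python
import cv2
i=cv2.imread('pics/top0.png')[95:335,150:300]
cv2.imwrite('pics/crop.png',cv2.resize(i,None,fx=2.5,fy=2.5,interpolation=cv2.INTER_CUBIC)[:600])
```

```text
(no output)
```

View pics/crop.png

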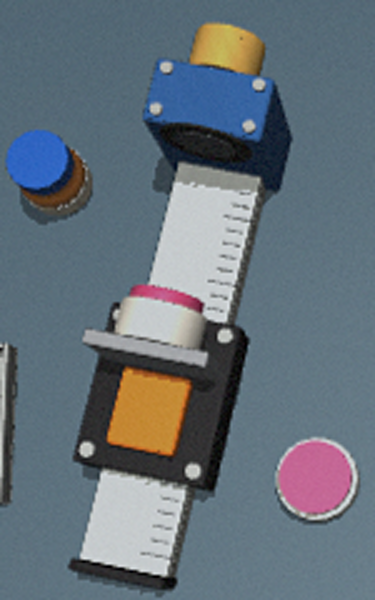

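```bash
cat > h.py <<'E'
import numpy as np
K=np.array([[483.24792605914894,0,310.6442642954923],[0,483.24792605914894,233.33456778284378],[0,0,1]])
R=np.array([[-0.003855673055539734,-0.9997493186350512,-0.022055241418756914],[-0.9804943137534651,0.008113705754006438,-0.19637990853460355],[0.19650962949028894,0.020867862077564834,-0.9802798058972251]])
t=np.array([0.039969990659729095,0.5827798738720219,0.7389971512652128])
C=-R.T@t
def px(u,v,z):
    d=R.T@np.linalg.solve(K,[u,v,1]);return C+d*(z-C[2])/d[2]
def crop(u,v,z): return px(150+u/2.5,95+v/2.5,z)
E
python3 - <<'E'
from h import *
print('cam',C)
P={}
for n,u,v,z in [('portFL',166,67,.106),('portFR',259,84,.106),('portNL',155,108,.106),('portNR',249,126,.106),('dkL',87,450,.052),('dkR',193,470,.052),('dkFR',225,335,.052),('btNL',107,443,.064),('btNR',180,455,.064),('btFL',124,368,.064),('btFR',191,378,.064),('plL',85,342,.108),('plR',206,363,.108),('capL',70,565,.044),('capR',175,583,.044),('spare',316,478,.035),('jar',38,158,.058)]:
    P[n]=crop(u,v,z);print(n,P[n].round(4))
port=(P['portFL']+P['portFR']+P['portNL']+P['portNR'])/4
cap=(P['capL']+P['capR'])/2; dk=(P['dkL']+P['dkR'])/2
d=(port-cap)[:2];print('len',np.linalg.norm(d),'expect ~.3135 (or .3095)',np.degrees(np.arctan2(d[1],d[0])))
y=d/np.linalg.norm(d);o=port[:2]-y*.1775;x=np.array([y[1],-y[0]])
print('y',y,'origin',o)
for n,p in P.items(): q=p[:2]-o;print(n,(q@x*1e3).round(1),(q@y*1e3).round(1))
E
```

```text
cam [0.42634641 0.01981018 0.83975179]
portFL [0.7603 0.1885 0.106 ]
portFR [0.7476 0.1274 0.106 ]
portNL [0.732  0.1947 0.106 ]
portNR [0.7188 0.1333 0.106 ]
dkL [0.5161 0.2438 0.052 ]
dkR [0.5025 0.1734 0.052 ]
dkFR [0.5926 0.1547 0.052 ]
btNL [0.5192 0.2276 0.064 ]
btNR [0.5111 0.1798 0.064 ]
btFL [0.5685 0.2185 0.064 ]
btFR [0.5615 0.1742 0.064 ]
plL [0.5771 0.2323 0.108 ]
plR [0.5632 0.1564 0.108 ]
capL [0.4419 0.2537 0.044 ]
capR [0.4301 0.1845 0.044 ]
spare [0.4984 0.0943 0.035 ]
jar [0.7166 0.2855 0.058 ]
len 0.30921911053643186 expect ~.3135 (or .3095) -10.827910966769865
y [ 0.98219585 -0.1878598 ] origin [0.56534524 0.19432442]
portFL -30.9 192.6
portFR 31.5 191.6
portNL -31.7 163.6
portNR 31.1 162.2
dkL -39.3 -57.7
dkR 32.3 -57.8
dkFR 33.8 34.2
btNL -24.0 -51.6
btNR 24.5 -50.5
btFL -24.4 -1.4
btFR 20.5 0.0
plL -39.5 4.4
plR 37.6 5.0
capL -35.1 -132.4
capR 35.1 -131.0
spare 110.8 -47.0
jar -117.9 131.4
```

>>> {"fn": "move_arm", "kwargs": {"steps": [{"spin":-0.138},{"dx":-2.5,"dy":-2},{"dx":-2.5,"dy":-2},{"dx":-2.5,"dy":-2},{"dx":-2.5,"dy":-2},{"dx":-2.5,"dy":-2},{"dx":-2.5,"dy":-2},{"dx":-2.5,"dy":-2},{"dx":-2.5,"dy":-2},{"dx":-2.5,"dy":-2},{"dx":-2.5,"dy":-2},{"dx":-2.5,"dy":-2}], "claw": 0}}

```text
$.steps[0]: bad value
```

>>> {"fn": "move_arm", "kwargs": {"steps": [{"dx":0,"dy":0,"dz":0,"spin":-0.138},{"dx":-2.5,"dy":-2,"dz":0,"spin":0},{"dx":-2.5,"dy":-2,"dz":0,"spin":0},{"dx":-2.5,"dy":-2,"dz":0,"spin":0},{"dx":-2.5,"dy":-2,"dz":0,"spin":0},{"dx":-2.5,"dy":-2,"dz":0,"spin":0},{"dx":-2.5,"dy":-2,"dz":0,"spin":0},{"dx":-2.5,"dy":-2,"dz":0,"spin":0},{"dx":-2.5,"dy":-2,"dz":0,"spin":0},{"dx":-2.5,"dy":-2,"dz":0,"spin":0},{"dx":-2.5,"dy":-2,"dz":0,"spin":0},{"dx":-2.5,"dy":-2,"dz":0,"spin":0}], "claw": 0}}

```text
time: 1.3
ee_pos: [0.4304, 0.3226, 0.4045]
eef_rot: [0.095, 0.996, -0.0, -0.0]
ft_force: [0.6, 0.7, -0.7]
width: 0.0026
grip_force: 0.0
```

>>> {"fn": "move_arm", "kwargs": {"steps": [{"dx":-2.5,"dy":-2,"dz":0,"spin":0},{"dx":-2.5,"dy":-2,"dz":0,"spin":0},{"dx":-2.5,"dy":-2,"dz":0,"spin":0},{"dx":-2.5,"dy":-2,"dz":0,"spin":0},{"dx":-2.5,"dy":-1.5,"dz":0,"spin":0},{"dx":-1.5,"dy":-0.5,"dz":0,"spin":0},{"dx":0,"dy":0,"dz":2.3,"spin":0},{"dx":0,"dy":0,"dz":2.3,"spin":0},{"dx":0,"dy":0,"dz":2.3,"spin":0},{"dx":0,"dy":0,"dz":2.3,"spin":0},{"dx":0,"dy":0,"dz":0,"spin":0},{"dx":0,"dy":0,"dz":0,"spin":0}], "claw": 0}}

```text
time: 2.5
ee_pos: [0.5483, 0.1998, 0.313]
eef_rot: [0.094, 0.996, -0.0, -0.0]
ft_force: [0.0, 0.8, 0.3]
width: 0.0006
grip_force: 0.0
```

Run:
```python
from bench import telemetry, imaging
from h import *
import cv2
s=telemetry.read_state();p=np.array(s['ee_pos']);print(p,s['ft_force'])
o=np.array([.56535,.19432]);y=np.array([.9822,-.1879]);x=np.array([y[1],-y[0]]);q=p[:2]-o;print('rail',q@x,q@y,'tip z',p[2]-.1822)
for n in('wrist','scene'):
    c=imaging.camera(n);im=c['img'][...,::-1].copy()
    if n=='scene': im=cv2.resize(im[130:330,280:500],None,fx=2.7,fy=2.7,interpolation=cv2.INTER_CUBIC)
    else: print(c['camera_matrix'].tolist(),c['R'].tolist(),c['t'].tolist())
    cv2.imwrite(f'pics/{n}1.png',im)
```

```text
[0.54830375 0.19980165 0.31299433] [0.02287299 0.76779766 0.29990666]
rail -0.0021810892183750617 -0.01777283216950722 tip z 0.13079433186091607
[[430.5575329895803, 0.0, 320.37451735392904], [0.0, 430.5575329895803, 242.2291383044188], [0.0, 0.0, 1.0]] [[0.18810961055109657, 0.982147996718876, -0.00029488882119861924], [0.947556058962623, -0.1814052587482962, 0.2631152736381702], [0.2583646445269558, -0.04977393534336842, -0.9647643576640346]] [-0.299175056056664, -0.4909102050207973, 0.17026125991276547]
```

View pics/wrist1.png

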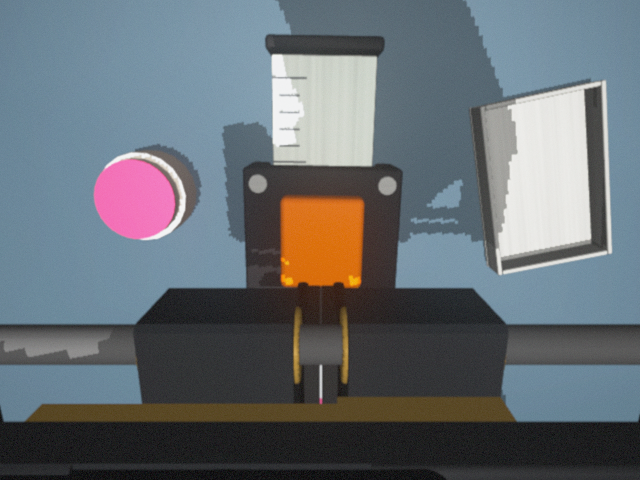

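View pics/scene1.png

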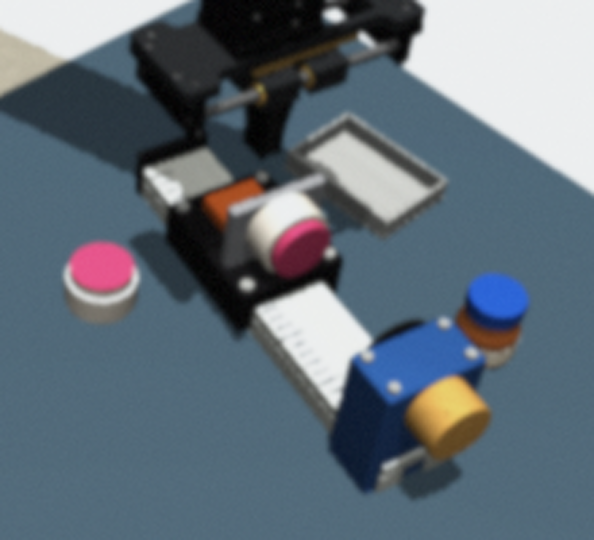

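The wrist view shows the button at columns 281–364, so its centre at about 322 lines up with the finger line at 321. Its rear edge is at row 197. The scene view shows the closed fingers above and behind the plate with nothing in the way. I'll check the rear edge, and the filter face to get the travel.

Run:
```python
import h
from h import *
o=np.array([.56535,.19432]);y=np.array([.9822,-.1879]);x=np.array([y[1],-y[0]])
q=crop(170,286,.111)[:2]-o;print('filter front top',q@x,q@y)
h.K=np.array([[430.5575,0,320.3745],[0,430.5575,242.229],[0,0,1]])
h.R=np.array([[0.18810961055109657,0.982147996718876,-0.00029488882119861924],[0.947556058962623,-0.1814052587482962,0.2631152736381702],[0.2583646445269558,-0.04977393534336842,-0.9647643576640346]])
h.C=-h.R.T@np.array([-0.299175056056664,-0.4909102050207973,0.17026125991276547])
for u,v,z in((282,197,.064),(363,197,.064),(258,184,.052),(387,186,.052)):
    q=h.px(u,v,z)[:2]-o;print(q@x,q@y)
```

```text
filter front top 0.005560359127315513 0.04827963063597552
0.018591203385104286 -0.05250914305923783
-0.024884686643620563 -0.05250185739771508
0.03294828005198843 -0.05789592509106024
-0.03938077231697293 -0.056761546922191534
```

>>> {"fn": "move_arm", "kwargs": {"steps": [{"dx":0,"dy":0,"dz":2,"spin":0},{"dx":0,"dy":0,"dz":2,"spin":0},{"dx":0,"dy":0,"dz":1.5,"spin":0},{"dx":0,"dy":0,"dz":0.5,"spin":0},{"dx":0,"dy":0,"dz":0.3,"spin":0},{"dx":0,"dy":0,"dz":0.3,"spin":0},{"dx":0,"dy":0,"dz":0.2,"spin":0},{"dx":0,"dy":0,"dz":0.1,"spin":0},{"dx":0,"dy":0,"dz":0,"spin":0},{"dx":0,"dy":0,"dz":0,"spin":0}], "claw": 0}}

```text
time: 3.6
ee_pos: [0.5487, 0.1993, 0.2445]
eef_rot: [0.095, 0.995, 0.0, 0.001]
ft_force: [-0.2, -0.1, 4.9]
width: 0.0008
grip_force: 2.7
```

>>> {"fn": "move_arm", "kwargs": {"steps": [{"dx":0,"dy":0,"dz":0.2,"spin":0},{"dx":0,"dy":0,"dz":0.2,"spin":0},{"dx":0,"dy":0,"dz":0.2,"spin":0},{"dx":0,"dy":0,"dz":0,"spin":0},{"dx":0,"dy":0,"dz":0,"spin":0}], "claw": 0}}

```text
time: 4.1
ee_pos: [0.5499, 0.1988, 0.2405]
eef_rot: [0.095, 0.995, 0.001, 0.002]
ft_force: [-1.5, -3.5, 20.0]
width: 0.0007
grip_force: 9.9
```

>>> {"fn": "move_arm", "kwargs": {"steps": [{"dx":-0.3,"dy":0,"dz":0,"spin":0},{"dx":-0.3,"dy":0,"dz":0,"spin":0},{"dx":-0.3,"dy":0,"dz":0,"spin":0},{"dx":-0.3,"dy":0,"dz":0,"spin":0},{"dx":-0.3,"dy":0,"dz":0,"spin":0},{"dx":-0.3,"dy":0,"dz":0,"spin":0},{"dx":-0.3,"dy":0,"dz":0,"spin":0}], "claw": 0}}

```text
time: 4.8
ee_pos: [0.5703, 0.1947, 0.2405]
eef_rot: [0.095, 0.995, 0.001, 0.002]
ft_force: [-3.6, -3.8, 20.3]
width: -0.0001
grip_force: 10.5
```

>>> {"fn": "move_arm", "kwargs": {"steps": [{"dx":-0.4,"dy":0,"dz":0,"spin":0},{"dx":-0.4,"dy":0,"dz":0,"spin":0},{"dx":-0.4,"dy":0,"dz":0,"spin":0},{"dx":-0.4,"dy":0,"dz":0,"spin":0},{"dx":-0.4,"dy":0,"dz":0,"spin":0},{"dx":-0.4,"dy":0,"dz":0,"spin":0},{"dx":-0.4,"dy":0,"dz":0,"spin":0},{"dx":-0.4,"dy":0,"dz":0,"spin":0},{"dx":-0.4,"dy":0,"dz":0,"spin":0},{"dx":-0.4,"dy":0,"dz":0,"spin":0}], "claw": 0}}

```text
time: 5.8
ee_pos: [0.6096, 0.1867, 0.2405]
eef_rot: [0.095, 0.995, 0.0, 0.002]
ft_force: [-2.6, -4.7, 20.7]
width: 0.0001
grip_force: 10.0
```

>>> {"fn": "move_arm", "kwargs": {"steps": [{"dx":-0.4,"dy":0,"dz":0,"spin":0},{"dx":-0.4,"dy":0,"dz":0,"spin":0},{"dx":-0.4,"dy":0,"dz":0,"spin":0},{"dx":-0.4,"dy":0,"dz":0,"spin":0},{"dx":-0.4,"dy":0,"dz":0,"spin":0},{"dx":-0.4,"dy":0,"dz":0,"spin":0},{"dx":-0.4,"dy":0,"dz":0,"spin":0},{"dx":-0.4,"dy":0,"dz":0,"spin":0},{"dx":-0.2,"dy":0,"dz":0,"spin":0},{"dx":-0.2,"dy":0,"dz":0,"spin":0}], "claw": 0}}

```text
time: 6.8
ee_pos: [0.6449, 0.1795, 0.2406]
eef_rot: [0.095, 0.995, 0.0, 0.002]
ft_force: [-2.7, -4.7, 19.0]
width: 0.0004
grip_force: 9.6
```

>>> {"fn": "move_arm", "kwargs": {"steps": [{"dx":-0.2,"dy":0,"dz":0,"spin":0},{"dx":-0.2,"dy":0,"dz":0,"spin":0},{"dx":-0.2,"dy":0,"dz":0,"spin":0},{"dx":-0.2,"dy":0,"dz":0,"spin":0},{"dx":-0.2,"dy":0,"dz":0,"spin":0},{"dx":-0.2,"dy":0,"dz":0,"spin":0}], "claw": 0}}

```text
time: 7.4
ee_pos: [0.6542, 0.178, 0.2403]
eef_rot: [0.095, 0.995, -0.0, -0.003]
ft_force: [-28.9, -5.9, 37.3]
width: 0.0006
grip_force: 18.4
```

>>> {"fn": "move_arm", "kwargs": {"steps": [{"dx":0.1,"dy":0,"dz":0,"spin":0},{"dx":0,"dy":0,"dz":0,"spin":0},{"dx":0,"dy":0,"dz":0,"spin":0}], "claw": 0}}

```text
time: 7.7
ee_pos: [0.6536, 0.178, 0.2404]
eef_rot: [0.095, 0.995, -0.0, -0.001]
ft_force: [-18.8, -5.3, 30.1]
width: 0.0003
grip_force: 14.8
```

Run:
```python
from bench import imaging
import cv2
a=[cv2.resize(imaging.camera('scene')['img'][170:320,330:480,::-1],(400,400),interpolation=cv2.INTER_CUBIC),
cv2.resize(imaging.camera('top')['img'][90:290,150:350,::-1],(400,400),interpolation=cv2.INTER_CUBIC)]
cv2.imwrite('pics/s2.png',cv2.hconcat(a))
```

```text
(no output)
```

View pics/s2.png

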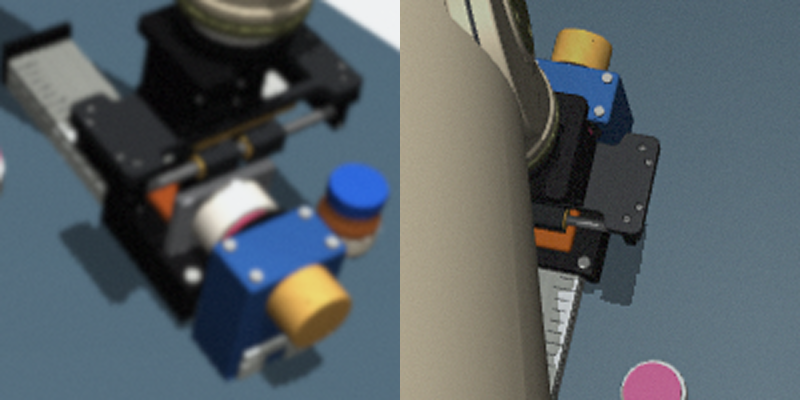

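The filter, around (240,215) in the left view, is up against the blue port at about (235,245), and the button is still held down. I'll lift straight up and keep the light forward push.

>>> {"fn": "move_arm", "kwargs": {"steps": [{"dx":0,"dy":0,"dz":-0.3,"spin":0},{"dx":0,"dy":0,"dz":-0.4,"spin":0},{"dx":0,"dy":0,"dz":-0.5,"spin":0},{"dx":0,"dy":0,"dz":-1,"spin":0},{"dx":0,"dy":0,"dz":-2,"spin":0},{"dx":0,"dy":0,"dz":-2.5,"spin":0},{"dx":0,"dy":0,"dz":-3,"spin":0},{"dx":0,"dy":0,"dz":-3,"spin":0},{"dx":3,"dy":0,"dz":-3,"spin":0},{"dx":4,"dy":0,"dz":0,"spin":0},{"dx":4,"dy":0,"dz":0,"spin":0},{"dx":4,"dy":0,"dz":0,"spin":0}], "claw": 0}}

```text
time: 9.0
ee_pos: [0.5056, 0.2074, 0.3952]
eef_rot: [0.095, 0.996, 0.0, 0.0]
ft_force: [0.4, 1.5, -0.0]
width: 0.0002
grip_force: 0.0
```

>>> {"fn": "move_arm", "kwargs": {"steps": [{"dx":2,"dy":4,"dz":0,"spin":0},{"dx":2,"dy":4,"dz":0,"spin":0},{"dx":2,"dy":4,"dz":0,"spin":0},{"dx":2,"dy":4,"dz":0,"spin":0},{"dx":0,"dy":0,"dz":0,"spin":0},{"dx":0,"dy":0,"dz":0,"spin":0},{"dx":0,"dy":0,"dz":0,"spin":0}], "claw": 0}}

```text
time: 9.7
ee_pos: [0.4594, 0.3783, 0.395]
eef_rot: [0.095, 0.995, -0.0, 0.0]
ft_force: [0.2, 0.0, -0.5]
width: 0.0006
grip_force: 0.0
```

Run:
```python
from bench import imaging
import cv2
a=[cv2.resize(imaging.camera('scene')['img'][170:320,330:480,::-1],(400,400),interpolation=cv2.INTER_CUBIC),
cv2.resize(imaging.camera('top')['img'][90:290,150:350,::-1],(400,400),interpolation=cv2.INTER_CUBIC)]
cv2.imwrite('pics/s3.png',cv2.hconcat(a))
```

```text
(no output)
```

View pics/s3.png

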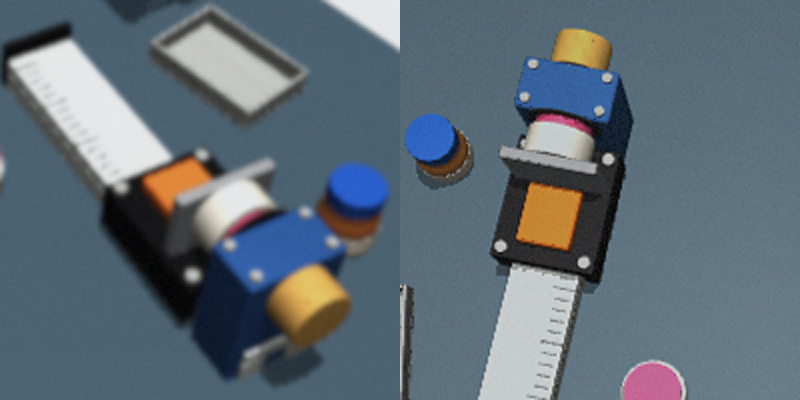

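The carriage sits at the port with the button up. The rear deck screws are at (500,246) and (584,262), which I'll check in numbers.

Run:
```python
from h import *
o=np.array([.56535,.19432]);y=np.array([.9822,-.1879])
for u,v in((200,213),(242,221)): print((px(u,v,.052)[:2]-o)@y)
q=px(200+0,90,.1)
for u,v in((150+119/2,90+240/2),(150+171/2,90+250/2)): print('btn rear',[(px(u,v,z)[:2]-o)@y for z in(.058,.064)])
```

```text
0.04903884768660428
0.048250555175924595
btn rear [np.float64(0.05577123763058248), np.float64(0.054546985848234746)]
btn rear [np.float64(0.05517970603166588), np.float64(0.053959994295965076)]
```

```bash
python3 -c "
from bench import job
print(job.close_job())"
```

```text
the job is handed in; nothing more can be done
None
```

The carriage was pushed about 107 mm to the port's hard stop with the button held down the whole way, the button is back up, the hand is clear, and I handed the job in (no verdict was returned).

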